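Load the cold plate in the garnish display and take its contact temperature

TASK

Slide the grey aluminium cold plate, upturned flange last, under the two steel lips of the sloping garnish display from its open left end until it is fully home against the end stop, and let go of it. Then lift the contact thermometer out of its tube stand and hold its sprung brass tip on the ringed spot of the plate, square to the sloping plate, gently, with the spring about half pressed in. Finish while still holding it there (do not put it down or let go), and do not knock the jars, bottle or matchbox about.

Things in the scene. Friction and masses are not known exactly. Their poses are not given: they have to be found in the camera images.
- deck: Black bed, 112 (x) by 196 mm (y), of the garnish display on a fixed steel rod frame. It slopes down 15 degrees towards the robot. z: the bed's outward normal; x: up the slope; y: level along the bed, to the robot's left. Origin on the bed's upper surface, midway between the rails, 52 mm above the worktop. Bed surface from y=-76 to +120 mm. A plate fully home has its frame exactly on this one.
- slot_mouth (a point): Mouth of the slot: on the bed surface midway between the rails, at y=+35 mm of the bed. Rails: inner faces 83 mm apart (x=+-41.5), from y=-72 to +38; their turned-in lips reach in 7.5 mm, undersides 10.5 mm above the bed, and bend upward from y=+25 to +40. Beyond, to y=+82, low guides (13.5 mm high, no lips) widen to about 100 mm apart. Plates enter here, moving to -y.
- slot_stop (a point): End stop of the slot: on the bed surface midway between the rails, on the stop's face at y=-70 mm of the bed; the stop is 13.5 mm high.
- cold_plate: Loose cold plate of grey anodised aluminium, a flat slab 80 (x) by 140 (y) by 8 mm (z), about 0.2 kg; origin at the centre of its underside, z out of its upper face. At its +y end (the left, as it lies flat on the worktop) a pull flange 56 mm wide (x), 6 mm thick (y) stands up to 37 mm above the underside. The other end (-y, corners stepped in 4 mm) goes into the slot first.
- plate_flange (a point): Grip point on the cold plate's flange: centre of its thickness, 25 mm above the plate's underside, 67 mm from the plate's origin along its +y.
- plate_spot (a point): Check spot on the plate's upper face: centre of a bright engraved ring 22 mm in diameter, at x=+12, y=-30, z=+8 mm in the plate's frame.
- probe_stand: Weighted tube stand for the thermometer, fixed to the worktop: foot 72 mm across, upright tube 29 mm across and 80 mm tall, bore 21 mm. Origin at the centre of its underside.
- thermometer: Loose contact thermometer, 0.1 kg, upright in the tube stand. Origin on its long axis at the underside of its 28 mm collar, which rests on the tube's rim; z up along the handle, away from the tip. Handle: white, flat-sided, 26 (x) by 20 mm (y), from z=+4 to +88 mm, small display on its -y face. Below the collar a 9 mm stem, then the sprung brass tip.
- probe_tip (a point): Centre of the end face of the brass tip (10 mm across); with the spring out it is 58 mm below the thermometer's origin, on its axis.
- sensor (a joint): Travel of the sprung tip: 0 fully out, 0.010 m fully pressed in. About 0.45 N to start, then 0.3 N per mm (about 2 N at half travel).
- bitters: Bystander: dropper bottle of brown glass, 47 mm across, 121 mm tall; origin at the centre of its underside. Leave it alone.
- matchbox: Bystander: matchbox lying flat, 37x56x16 mm; origin at the centre of its underside. Leave it alone.
- pepper_jar: Bystander: glass jar with a dark red screw lid, 46 mm across, 99 mm tall; origin at the centre of its underside. Leave it alone.
- salt_jar: Bystander: low glass jar with a white lid, 65 mm across, 59 mm tall; origin at the centre of its underside. Leave it alone.
Not all that is in view belongs to the job. What is meant by the thermometer is not pink or red, and is the smaller of those in its own colour.

How it is judged:
By the outcome, as a careful person would: the job done as asked, in the order asked, and still so for the second after the job is handed in, while the arm keeps its last pose, push and grip.
It also fails if it takes over 61 s, if anything falls off the work surface, if the arm or the gripper's body presses on something with over 40 N, if the wrist force passes 120 N, or if a joint passes its speed limit or range.

ROBOT

A 6-joint arm with a two-finger parallel gripper is mounted at the origin on a cart in front of the work surface, level with it; the furniture and walls round the work are solid. World frame = base frame: x ahead of the robot, y to its left, z up, the work surface at z = 0. Lengths are in m, angles in rad, forces in N, time in s.
With the tool pointing down it reaches from about 0.375 to 0.9 m from the base axis. Payload 3.1 kg.
Tool frame: the origin (TCP) lies midway between the tips of the shut fingers; the grasp point (between the pads) lies 19 mm behind it (manip.grip_depth is the distance from the TCP to the grasp point, in m); z points along the fingers, y is the line along which they close (so a half turn about z gives the same grasp; the last joint's range is limited). The gripper opens to 85 mm and grips with 20 to 120 N. Pads are 22 mm wide; open, the fingers measure 114 mm over their backs; the gripper's body (76 mm by 85 mm) begins 54 mm behind the grasp point. The pads swing forward as they close: fully open they stand 13 mm farther back than shut.
Start: joints at [-1.438, 0.527, 1.433, -0, 1.181, -0.178], TCP at [0.191, -0.595, 0.231] pointing down, gripper open.
Joint ranges: [-3.08, 3.08], [-0.75, 2.2], [0.22, 2.44], [-1.43, 4.57], [0, 2.65], [-2.85, 2.85]. Speed limits (rad/s): [2.79, 2.79, 3.14, 3.14, 3.14, 3.14].

INTERFACE

Orientations are given as a unit quaternion [x, y, z, w].
In Python, from station import telemetry, snapshot, manip gives the robot as it stands. The module is installed in compiled form; this text tells all that it offers.
- The arm moves only by the shell command python3 -m crank 'ROWS' [OPENING] [FORCE]. ROWS is text: rows parted by semicolons, each of 6 numbers parted by spaces: the shift along the tool's x, y, z as a fraction of full scale, then the turn, a rotation vector about the tool's x, y, z as a fraction of full scale. A call has exactly 5 rows; each row shifts and turns the commanded pose from where the row before left it, along the tool's axes as they then stand; what a row does not reach is not made up. Full scale, the value 1, is 4 cm for a shift and 90 degrees for a turn. A row lasts 1/10 s, in which the tool goes at most 50 mm and 8.59 degrees, less where a joint would pass 70% of its speed; a pose out of reach is approached as far as the arm can. A call with a number of a shift or a turn outside -1 to 1 is refused whole. A call with a gripper value outside its range is refused whole. OPENING is the opening, from -1 (shut) to 1 (fully open), set as the call begins (- or left out, the last holds). The fingers move at their own pace and stop on an object; FORCE is the grip in N (left out, the last holds). Time passes only in rows, so rows that do not move let the fingers close, or fill a call up. It gives the time, the measured TCP pose, the force, the opening and the grip force at its end, in the units of the state.
- telemetry.sense(): the state, without advancing time (a new reading comes with each control period).
- snapshot(name): name is "scene" or "side" or "wrist"; returns a dict with "image" (420x560x3 uint8, red, green, blue), "depth" (420x560 float32, m along the optical axis (not along the pixel's ray), 0 where there is no reading), "camera_matrix" (3x3 intrinsics, pixels), "rvec" (rotation vector, rad) and "tvec" (3), from world to camera coordinates, as OpenCV has them. Camera axes: x right, y down, z forward; pixel columns grow to the right and rows downward; lengths in m; the calibration is good to about 2 mm. A picture is of the moment at which its call begins.
- manip.sign_off(): hands the job in; it is judged then, once.
The state is a dict: "t": time; "q": joint angles; "qd": joint speeds; "tau": joint torques, N m; "tcp_pos": TCP position; "tool_rot": TCP orientation; "force": force on the tool from outside, world axes, zero at the start; "ft_torque": the same for the moment, N m; "finger_gap": opening from 0.0 (shut) to 1.0 (fully open); "gripper_force": force on a finger pad.
Only numpy, scipy, OpenCV 4.12 (cv2) and the standard library are available. Lean on these libraries where they do the work, as an engineer would, in place of code of your own. Each camera call takes 0.05 s, during which the arm holds its last target. There are 200 camera calls.

## Working session

There is one attempt and no reset: what is moved stays moved. The work goes in short steps, Python scripts to look and compute and a shell command to move; the robot and the scene stay as the last step left them, time stands still between calls to the robot, and variables do not carry over. Pictures are saved under pics/ and viewed, at most 10 in all, crops included, and the job is handed in when it is done.

```bash
mkdir -p pics
cat > h.py <<'E'
import numpy as np, cv2, pickle
from station import telemetry, snapshot, manip
from scipy.spatial.transform import Rotation as R
def snap(n,f):
    s=snapshot(n); pickle.dump(s,open(f'pics/{f}.pkl','wb')); cv2.imwrite(f'pics/{f}.png',s['image'][:,:,::-1]); return s
def load(f): return pickle.load(open(f'pics/{f}.pkl','rb'))
def world(s):
    K=s['camera_matrix'];d=s['depth'];h,w=d.shape
    u,v=np.meshgrid(np.arange(w),np.arange(h))
    p=np.stack([(u-K[0,2])/K[0,0]*d,(v-K[1,2])/K[1,1]*d,d],-1)
    M=cv2.Rodrigues(np.array(s['rvec'],float))[0]
    return (p-np.ravel(s['tvec']))@M
def proj(s,P):
    return cv2.projectPoints(np.array(P,float).reshape(-1,1,3),np.array(s['rvec'],float),np.array(s['tvec'],float),s['camera_matrix'],None)[0].reshape(-1,2)
E
python3 - <<'E'
from h import *
a=snap('scene','scene0');b=snap('side','side0')
for s in (a,b):
    M=cv2.Rodrigues(np.array(s['rvec'],float))[0]; print(-M.T@np.ravel(s['tvec']),M[2])
st=telemetry.sense();print(st['t'],st['tcp_pos'],st['tool_rot'],st['force'])
E
```

```text
[-0.15486059  0.5007361   1.06961028] [ 0.53011874 -0.38869904 -0.75358289]
[ 0.61428478 -1.22189176  0.72604853] [-0.07792294  0.87455426 -0.47862602]
0.1 [ 0.19108344 -0.59439258  0.23043609] [ 9.87945082e-01  1.54801682e-01  4.88152256e-06 -9.76492356e-04] [0.83832565 0.42877845 1.04132026]
```

View pics/scene0.png

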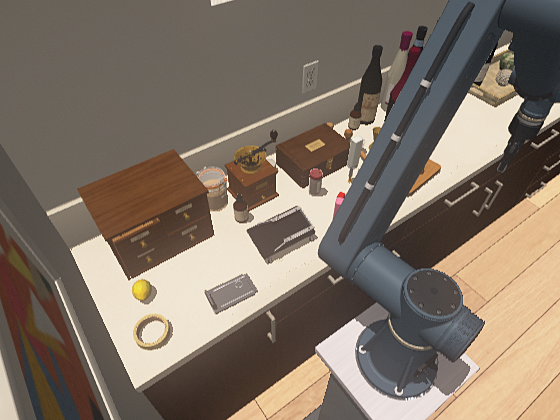

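View pics/side0.png

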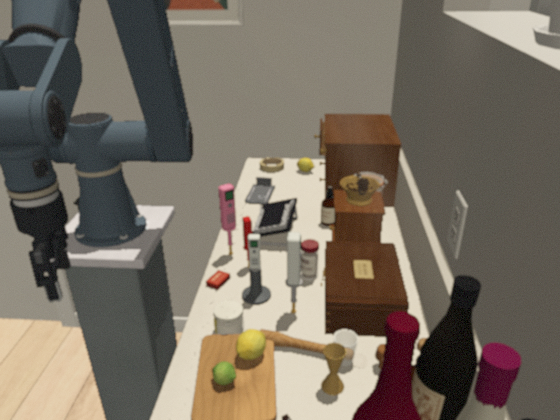

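The scene picture shows the plate at (231,292) with its flange at the left end and the deck at (282,233). The side picture shows four upright thermometers: pink (228,205), red (248,232), white (254,250) and a larger white (294,258). The smaller white one at (254,250), on a round foot, fits the description. I'll confirm that in a crop.

Run:
```python
from h import *
s=load('side0');im=s['image'][170:320,200:340,::-1]
cv2.imwrite('pics/crop1.png',cv2.resize(im,None,fx=4,fy=4,interpolation=cv2.INTER_CUBIC)[:600])
W=world(s)
for n,(u,v) in dict(w1=(254,250),w1top=(254,238),w1foot=(257,296),w2=(294,258),w2top=(294,238),w2low=(294,310),pink=(228,205),red=(248,232),pepper=(309,262),salt=(228,318),match=(218,279),bit=(328,212),deck=(275,215)).items(): print(n,W[v,u].round(3))
a=load('scene0');W=world(a)
for n,(u,v) in dict(plate=(231,292),fl=(210,300),deck=(282,233),w=(356,150),red=(340,200),pepper=(316,180),bit=(240,210)).items(): print(n,W[v,u].round(3))
cv2.imwrite('pics/crop2.png',cv2.resize(a['image'][180:320,190:350,::-1],None,fx=5,fy=4.28,interpolation=cv2.INTER_CUBIC))
```

```text
w1 [ 0.478 -0.307  0.139]
w1top [ 0.478 -0.301  0.167]
w1foot [ 0.48  -0.31   0.012]
w2 [ 0.571 -0.366  0.16 ]
w2top [ 0.57  -0.361  0.207]
w2low [ 0.571 -0.353  0.01 ]
pink [ 0.388 -0.129  0.159]
red [ 0.446 -0.186  0.114]
pepper [ 0.601 -0.226  0.058]
salt [ 0.438 -0.447  0.059]
match [ 0.376 -0.252  0.015]
bit [0.65  0.053 0.05 ]
deck [0.495 0.016 0.055]
plate [0.423 0.257 0.002]
fl [0.417 0.327 0.038]
deck [0.486 0.024 0.048]
w [ 0.555 -0.338  0.165]
red [ 0.388 -0.112  0.204]
pepper [ 0.583 -0.192  0.083]
bit [0.632 0.089 0.067]
```

View pics/crop1.png

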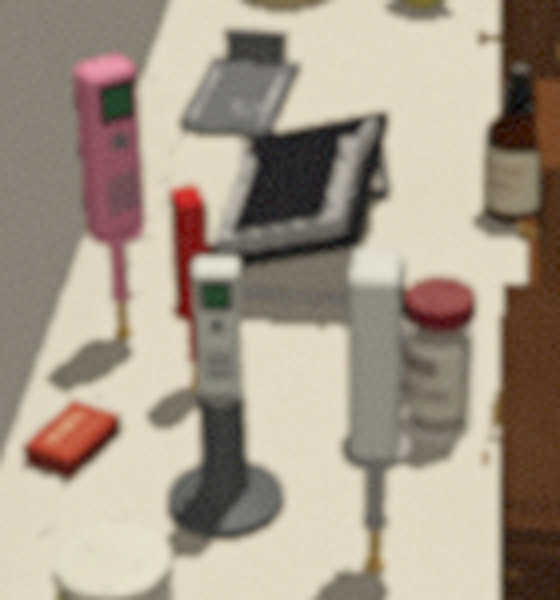

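View pics/crop2.png

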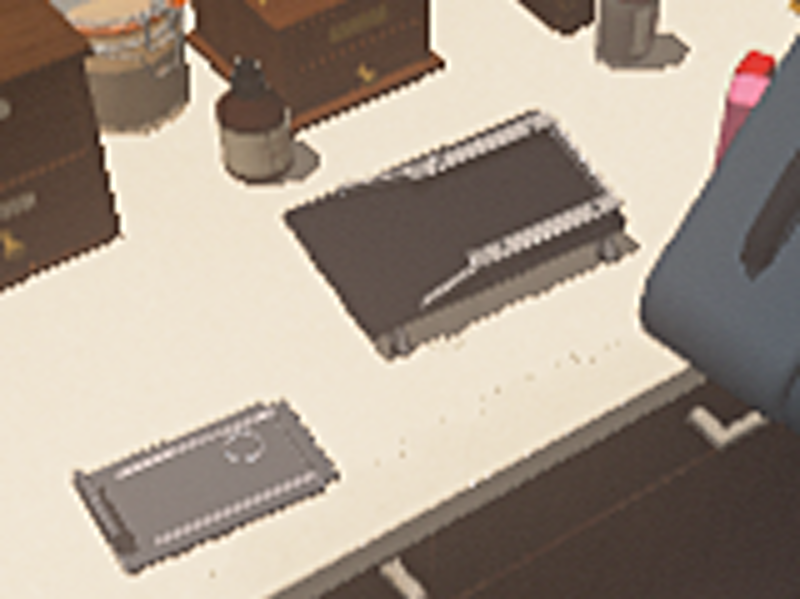

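The crop confirms it: the small white thermometer sits in the dark tube stand, with its display facing the camera. The larger white one (right) stands on its own, so it is a decoy. Next I'll move over and look with the wrist camera.

```bash
cat >> h.py <<'E'
def plan(P,Rt,n,pos=None,rot=None):
    """print n*5 interpolated rows (tool axes, full-scale units)"""
    st=telemetry.sense()
    p=np.array(st['tcp_pos'] if pos is None else pos); r=R.from_quat(st['tool_rot']) if rot is None else rot
    w=(r.inv()*Rt).as_rotvec(); N=5*n; d=(np.array(P)-p)/N
    for i in range(n):
        o=[]
        for k in range(5):
            sh=r.inv().apply(d)/.04; o.append(' '.join('%.3g'%x for x in np.r_[sh.round(3),(w/N/(np.pi/2)).round(4)]+0.)); r=r*R.from_rotvec(w/N)
        print('; '.join(o))
DOWN=R.from_matrix(np.diag([1.,-1,-1]))
def yaw(a): return R.from_euler('z',a)*DOWN
E
python3 - <<'E'
from h import *
plan([.40,-.36,.36],DOWN,2)
E
```

```text
0.677 -0.399 -0.323 -0.0001 0 0.0198; 0.664 -0.42 -0.323 -0.0001 0 0.0198; 0.651 -0.44 -0.323 -0.0001 0 0.0198; 0.637 -0.46 -0.323 -0.0001 0 0.0198; 0.622 -0.479 -0.323 -0.0001 0 0.0198
0.607 -0.498 -0.323 -0.0001 0 0.0198; 0.591 -0.517 -0.323 -0.0001 0 0.0198; 0.575 -0.535 -0.324 -0.0001 0 0.0198; 0.558 -0.553 -0.324 -0.0001 0 0.0198; 0.54 -0.57 -0.324 -0.0001 0 0.0198
```

```bash
python3 -m crank '0.68 -0.4 -0.32 0 0 0.02; 0.66 -0.42 -0.32 0 0 0.02; 0.65 -0.44 -0.32 0 0 0.02; 0.64 -0.46 -0.32 0 0 0.02; 0.62 -0.48 -0.32 0 0 0.02' 1
python3 -m crank '0.61 -0.5 -0.32 0 0 0.02; 0.59 -0.52 -0.32 0 0 0.02; 0.57 -0.53 -0.32 0 0 0.02; 0.56 -0.55 -0.32 0 0 0.02; 0.54 -0.57 -0.32 0 0 0.02'
python3 - <<'E'
from h import *
s=snap('wrist','wt1'); M=cv2.Rodrigues(np.array(s['rvec'],float))[0]; print(-M.T@np.ravel(s['tvec']),M[2],s['camera_matrix'])
st=telemetry.sense();print(st['t'],st['tcp_pos'],st['tool_rot'],st['q'])
print(proj(s,[[.478,-.307,.168],[.48,-.31,.08]]))
plan([.36,-.22,.36],DOWN,1)
plan([.42,0.0,.36],DOWN,1,[.36,-.22,.36],DOWN)
plan([.40,.21,.34],DOWN,1,[.42,0,.36],DOWN)
E
```

```text
t: 0.6
tcp_pos: [0.2963, -0.4763, 0.2953]
tool_rot: [0.997, 0.076, -0.0, -0.001]
force: [1.4, 0.3, -0.3]
finger_gap: 1.004
gripper_force: 0.0
t: 1.1
tcp_pos: [0.4009, -0.3595, 0.3594]
tool_rot: [1.0, -0.002, -0.0, -0.0]
force: [-0.3, 0.0, -0.6]
finger_gap: 1.002
gripper_force: 0.0
[ 0.47617416 -0.36036456  0.5022289 ] [-0.29565122  0.00259649 -0.95529242] [[318.02544052   0.         274.37851131]
 [  0.         318.02544052 210.89059794]
 [  0.           0.           1.        ]]
1.15 [ 0.40431814 -0.35650072  0.36182255] [ 9.99996078e-01 -1.09653070e-03  2.53338111e-03 -4.72469670e-04] [-0.93264056  0.27734976  1.47023826  0.00470526  1.39174211  0.63951607]
[[221.63980862 110.78219907]
 [235.04714164 109.46605211]]
-0.223 -0.682 0.009 -0.0001 -0.0006 -0.0003; -0.223 -0.682 0.009 -0.0001 -0.0006 -0.0003; -0.223 -0.682 0.009 -0.0001 -0.0006 -0.0003; -0.222 -0.682 0.009 -0.0001 -0.0006 -0.0003; -0.222 -0.682 0.009 -0.0001 -0.0006 -0.0003
0.3 -1.1 0 0 0 0; 0.3 -1.1 0 0 0 0; 0.3 -1.1 0 0 0 0; 0.3 -1.1 0 0 0 0; 0.3 -1.1 0 0 0 0
-0.1 -1.05 0.1 0 0 0; -0.1 -1.05 0.1 0 0 0; -0.1 -1.05 0.1 0 0 0; -0.1 -1.05 0.1 0 0 0; -0.1 -1.05 0.1 0 0 0
```

View pics/wt1.png

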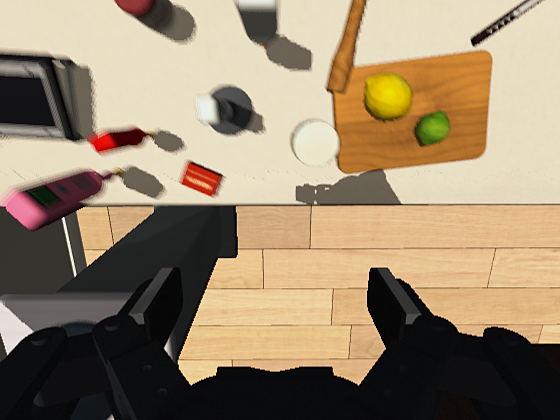

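The wrist view shows the white handle top at (209,108) over the stand foot at (230,108). The pink (60,195) and red (120,138) decoys, the matchbox (202,178) and the salt jar (315,142) are all visible. I'll carry on to the deck and plate, taking views on the way.

```bash
python3 -m crank '-0.22 -0.68 0 0 0 0; -0.22 -0.68 0 0 0 0; -0.22 -0.68 0 0 0 0; -0.22 -0.68 0 0 0 0; 0 0 0 0 0 0' 
python3 -c "
from h import *
snap('wrist','wt2')"
python3 -m crank '0.3 -1 0 0 0 0; 0.3 -1 0 0 0 0; 0.2 -1 0 0 0 0; 0.2 -1 0 0 0 0; 0.1 -1 0 0 0 0' 
python3 -m crank '0 -1 0 0 0 0; 0 -1 0 0 0 0; 0 0 0 0 0 0; 0 0 0 0 0 0; 0 0 0 0 0 0' 
python3 -c "
from h import *
snap('wrist','wd1')"
python3 -m crank '-0.1 -1 0 0 0 0; -0.1 -1 0 0 0 0; -0.1 -1 0 0 0 0; -0.1 -1 0 0 0 0; 0 0 0 0 0 0'
python3 - <<'E'
from h import *
s=snap('wrist','wp1')
a=load('wd1');cv2.imwrite('pics/pair.png',np.hstack([a['image'][:280,:400],s['image'][:280,100:500]])[:,:,::-1])
print(telemetry.sense()['t'])
E
```

```text
t: 1.65
tcp_pos: [0.3639, -0.2482, 0.3588]
tool_rot: [1.0, -0.001, -0.001, -0.002]
force: [0.2, -0.4, -1.4]
finger_gap: 0.998
gripper_force: 0.0
t: 2.2
tcp_pos: [0.4116, -0.0516, 0.3593]
tool_rot: [1.0, -0.002, 0.001, 0.0]
force: [0.5, 0.5, -0.1]
finger_gap: 0.999
gripper_force: 0.0
t: 2.7
tcp_pos: [0.4112, 0.0268, 0.3592]
tool_rot: [1.0, -0.002, 0.0, 0.0]
force: [-0.5, 0.8, 1.5]
finger_gap: 1.006
gripper_force: 0.0
t: 3.25
tcp_pos: [0.3951, 0.1904, 0.3593]
tool_rot: [1.0, -0.0, 0.0, -0.001]
force: [-0.5, -0.7, 0.1]
finger_gap: 0.993
gripper_force: 0.0
3.3
```

View pics/pair.png

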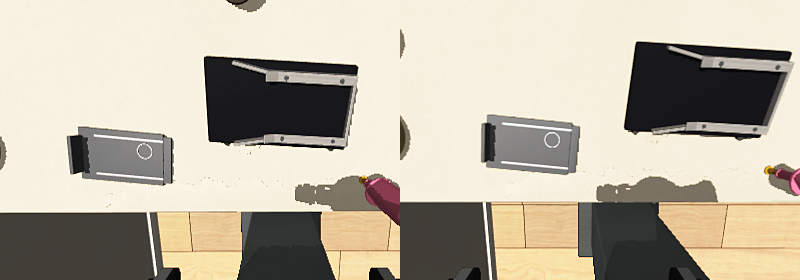

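The pair shows the bed with corners (205,57), (357,66), (345,150) and (208,140), and the plate at (125,155) with its flange at the left (76,155) and the ring at (145,151). Now I'll fit the poses from depth.

```bash
cat > fit.py <<'E'
from h import *
def fitplane(P):
    c=np.median(P,0);Q=P
    for _ in range(5):
        c=Q.mean(0);n=np.linalg.svd(Q-c,full_matrices=False)[2][2];n*=np.sign(n[2]);Q=P[abs((P-c)@n)<.003]
    return c,n,len(Q),((Q-c)@n).std()
def rect(P2):
    r=cv2.minAreaRect((P2*1000).astype(np.float32));return r
for f in ['wd1','wp1','scene0']:
    s=load(f);W=world(s);v=s['depth']>0;g=s['image'].astype(int)
    def box(x0,x1,y0,y1,z0,z1): return v&(W[...,0]>x0)&(W[...,0]<x1)&(W[...,1]>y0)&(W[...,1]<y1)&(W[...,2]>z0)&(W[...,2]<z1)
    t=box(.36,.60,.13,.17,-.03,.03);print(f,'table z',np.median(W[t][:,2]),W[t][:,2].std())
    grey=(g.max(-1)<170)
    m=box(.35,.5,.17,.36,-.01,.016)&grey
    c,n,k,sd=fitplane(W[m]);print(' plate plane',c.round(4),n.round(3),k,sd.round(4))
    m2=box(.35,.5,.17,.36,.027,.06);print(' flange',m2.sum(),W[m2].mean(0).round(4),np.percentile(W[m2][:,2],98),rect(W[m2][:,:2]))
    K=s['camera_matrix'];M=cv2.Rodrigues(np.array(s['rvec'],float))[0];C=-M.T@np.ravel(s['tvec'])
    lab=cv2.morphologyEx(m.astype(np.uint8),cv2.MORPH_OPEN,np.ones((3,3)));nn,L,S,_=cv2.connectedComponentsWithStats(lab);mm=L==1+S[1:,4].argmax()
    vv,uu=np.nonzero(mm);ray=np.stack([(uu-K[0,2])/K[0,0],(vv-K[1,2])/K[1,1],np.ones(len(uu))],-1)@M
    X=C+ray*((.008-C[2])/ray[:,2])[:,None];print(' plate rect',rect(X[:,:2]))
    b=box(.38,.62,-.13,.17,.02,.12)&(g.max(-1)<60);c,n,k,sd=fitplane(W[b])
    print(' deck',c.round(4),n.round(4),k,sd.round(4),'tilt',np.degrees(np.arccos(n[2])))
    # all deck incl rails silhouettes, onto plane
    b2=box(.38,.62,-.13,.17,.02,.12); Q=W[b2]; ex=np.array([1,0,-n[0]/n[2]]);ex/=np.linalg.norm(ex);ey=np.cross(n,ex)
    q=Q[abs((Q-c)@n)<.006]; r=rect(np.stack([(q-c)@ex,(q-c)@ey],-1)); 
    print(' deck rect',r,'centre',(c+ex*r[0][0]/1000+ey*r[0][1]/1000).round(4))
for f in ['wt1','wt2','side0']:
    s=load(f);W=world(s);v=s['depth']>0
    m=v&(abs(W[...,0]-.478)<.03)&(abs(W[...,1]+.307)<.03)&(W[...,2]>.155)&(W[...,2]<.19)
    print(f,m.sum(),W[m].mean(0).round(4),np.percentile(W[m],[2,98],axis=0).round(4).tolist())
    if f!='side0':
        t=m&(W[...,2]>np.percentile(W[m][:,2],60)-.004);print(rect(W[t][:,:2]))
    m=v&(abs(W[...,0]-.478)<.05)&(abs(W[...,1]+.307)<.05)&(W[...,2]>.003)&(W[...,2]<.02);
    if m.sum()>20:print(' foot',cv2.minEnclosingCircle((W[m][:,:2]*1000).astype(np.float32)))
E
python3 fit.py
```

```text
wd1 table z -0.00018571497823459198 0.0009332543410121572
 plate plane [0.4233 0.2564 0.0081] [-0.001 -0.005  1.   ] 4135 0.0009
 flange 302 [0.4299 0.3218 0.0345] 0.03866029348160494 ((429.37841796875, 323.0726013183594), (7.530035972595215, 55.13904571533203), 84.97469329833984)
 plate rect ((422.28094482421875, 254.63876342773438), (142.84747314453125, 79.52989959716797), 84.51184844970703)
 deck [0.4998 0.0285 0.0532] [-0.2596  0.0145  0.9656] 9849 0.0009 tilt 15.071415423355067
 deck rect ((-26.602771759033203, -26.394119262695312), (236.26234436035156, 154.1290283203125), 86.52420043945312) centre [0.474  0.0021 0.0467]
wp1 table z -0.0002363143902832156 0.0009394526189564257
 plate plane [0.4231 0.2568 0.008 ] [-0.002 -0.005  1.   ] 4153 0.0009
 flange 219 [0.429  0.3226 0.0355] 0.03883325888873236 ((428.89892578125, 323.5213317871094), (6.535121440887451, 55.42684555053711), 84.61747741699219)
 plate rect ((422.22515869140625, 255.06228637695312), (140.60948181152344, 79.00821685791016), 84.52820587158203)
 deck [0.4999 0.0284 0.0532] [-0.2598  0.0146  0.9656] 10619 0.0009 ti
[... 351 characters left out ...]
5 ((426.6644592285156, 325.1988220214844), (5.810306072235107, 54.58158874511719), 84.47294616699219)
 plate rect ((414.9493408203125, 257.32977294921875), (136.93519592285156, 80.43482971191406), 80.80564880371094)Traceback (most recent call last):
  File "fit.py", line 21, in <module>
    b=box(.38,.62,-.13,.17,.02,.12)&(g.max(-1)<60);c,n,k,sd=fitplane(W[b])
                                                            ~~~~~~~~^^^^^^
  File "fit.py", line 5, in fitplane
    c=Q.mean(0);n=np.linalg.svd(Q-c,full_matrices=False)[2][2];n*=np.sign(n[2]);Q=P[abs((P-c)@n)<.003]
                  ~~~~~~~~~~~~~~~~~~~~~~~~~~~~~~~~~~~~~~~~~^^^
IndexError: index 2 is out of bounds for axis 0 with size 2
```

```bash
sed -i "s/'wd1','wp1','scene0'/'wd1','wp1'/" fit.py
cat >> fit.py <<'E'
print('--- deck detail')
n=np.array([-.2597,.0145,.9656]);n/=np.linalg.norm(n);ey=np.cross([0,0,1],[-n[0],-n[1],0]);ey/=np.linalg.norm(ey);ex=np.cross(ey,n);c=np.array([.49985,.02845,.0532]);print(ex,ey)
for f in ['wd1','wp1']:
    s=load(f);W=world(s);g=s['image'].astype(int).max(-1);q=np.stack([(W-c)@ex,(W-c)@ey,(W-c)@n],-1)*1000
    bed=(abs(q[...,2])<3)&(g<70)&(abs(q[...,0])<80)&(abs(q[...,1])<160)
    bed=cv2.morphologyEx(bed.astype(np.uint8),cv2.MORPH_OPEN,np.ones((3,3)))>0
    Q=q[bed]
    lo=[];hi=[]
    for y in range(60,85,4):
        a=Q[abs(Q[:,1]-y)<2,0];lo.append(a.min());hi.append(a.max())
    print(f,'bed left part x',np.median(lo),np.median(hi))
    a=[Q[abs(Q[:,0]-x)<2,1] for x in range(-24,26,4)];print(' bed y ends',np.median([b.min() for b in a]),np.median([b.max() for b in a]))
    lip=(q[...,2]>9)&(q[...,2]<18)&(abs(q[...,0])<60)&(q[...,1]>-110)&(q[...,1]<40)&(g>110)
    Q=q[lip];print(' lip z',np.percentile(Q[:,2],[5,50,95]))
    for y in range(-70,10,10):
        b=Q[abs(Q[:,1]-y)<3]; p=b[b[:,0]>0,0];m=b[b[:,0]<0,0];print('  y',y,[*np.percentile(p,[1,99]).round(1)] if len(p) else '',[*np.percentile(m,[1,99]).round(1)] if len(m) else '')
    b=Q[abs(Q[:,0])<25];print(' stop y',np.percentile(b[:,1],[1,50,99]).round(1),len(b))
    b=Q[Q[:,0]>25];print(' rail y',np.percentile(b[:,1],[0.5,99.5]).round(1))
E
python3 fit.py | sed -n '/^wt1/,$p'
```

```text
wt1 556 [ 0.477  -0.2956  0.1668] [[0.4651, -0.3051, 0.1583], [0.4893, -0.2852, 0.1695]]
((476.7425537109375, -294.4349365234375), (25.336671829223633, 20.15903663635254), 1.1730576753616333)
 foot ((473.54998779296875, -298.7284240722656), 41.210777282714844)
wt2 607 [ 0.4764 -0.2934  0.167 ] [[0.4644, -0.3042, 0.1586], [0.4888, -0.284, 0.1696]]
((476.8553466796875, -294.2281188964844), (25.684267044067383, 20.250661849975586), 5.445220470428467)
 foot ((477.14154052734375, -293.84344482421875), 35.814151763916016)
side0 102 [ 0.4761 -0.3009  0.1644] [[0.4639, -0.3077, 0.1558], [0.4876, -0.2888, 0.1705]]
 foot ((483.8448791503906, -303.77783203125), 57.11151123046875)
--- deck detail
[ 0.96408026 -0.05382812  0.26009958] [ 0.05574683  0.99844494 -0.        ]
wd1 bed left part x -58.738182066031754 51.00622384117546
 bed y ends -100.18964886107113 88.92522672729791
 lip z [12.18251796 13.67501996 15.88514386]
  y -70 [np.float64(30.2), np.float64(41.1)] [np.float64(-50.2), np.float64(-39.0)]
  y -60 [np.float64(29.6), np.float64(40.5)] [np.float64(-48.9), np.float64(-38.3)]
  y -50 [
[... 733 characters left out ...]
p.float64(40.9)] [np.float64(-49.1), np.float64(-38.8)]
  y -60 [np.float64(30.1), np.float64(40.7)] [np.float64(-49.8), np.float64(-38.6)]
  y -50 [np.float64(29.5), np.float64(40.9)] [np.float64(-49.0), np.float64(-38.7)]
  y -40 [np.float64(29.9), np.float64(40.7)] [np.float64(-49.7), np.float64(-38.3)]
  y -30 [np.float64(29.7), np.float64(40.9)] [np.float64(-49.0), np.float64(-38.9)]
  y -20 [np.float64(30.1), np.float64(41.1)] [np.float64(-49.3), np.float64(-38.3)]
  y -10 [np.float64(29.7), np.float64(40.9)] [np.float64(-48.6), np.float64(-38.5)]
  y 0 [np.float64(30.2), np.float64(40.4)] [np.float64(-48.3), np.float64(-38.6)]
 stop y [-104.2 -101.8  -99.8] 107
 rail y [-103.    38.3]
```

Run:
```python
from h import *
Y=yaw(np.radians(-5.5))
plan([.4289,.3222,.09],Y,2)
plan([.4289,.3222,.012],Y,1,[.4289,.3222,.09],Y)
```

```text
0.083 -0.335 0.673 0 0 0.006; 0.08 -0.335 0.673 0 0 0.006; 0.077 -0.336 0.673 0 0 0.006; 0.074 -0.337 0.673 0 0 0.006; 0.071 -0.337 0.673 0 0 0.006
0.067 -0.338 0.673 0 0 0.006; 0.064 -0.339 0.673 0 0 0.006; 0.061 -0.339 0.673 0 0 0.006; 0.058 -0.34 0.673 0 0 0.006; 0.055 -0.34 0.673 0 0 0.006
0 0 0.39 0 0 0; 0 0 0.39 0 0 0; 0 0 0.39 0 0 0; 0 0 0.39 0 0 0; 0 0 0.39 0 0 0
```

```bash
python3 -m crank '0.08 -0.335 0.67 0 0 0.006; 0.08 -0.335 0.67 0 0 0.006; 0.08 -0.335 0.67 0 0 0.006; 0.07 -0.335 0.67 0 0 0.006; 0.07 -0.335 0.67 0 0 0.006' 0.2
python3 -m crank '0.07 -0.34 0.67 0 0 0.006; 0.065 -0.34 0.67 0 0 0.006; 0.06 -0.34 0.67 0 0 0.006; 0.06 -0.34 0.67 0 0 0.006; 0.055 -0.34 0.67 0 0 0.006'
python3 -m crank '0 0 0 0 0 0; 0 0 0 0 0 0; 0 0 0 0 0 0; 0 0 0 0 0 0; 0 0 0 0 0 0'
python3 - <<'E'
from h import *
Y=yaw(np.radians(-5.5))
st=telemetry.sense(); print(st['tcp_pos'],(R.from_quat(st['tool_rot'])*DOWN.inv()).as_euler('xyz',degrees=True))
plan([.4289,.3222,.012],Y,1)
# flange check from here
s=snap('wrist','wp2');W=world(s);v=s['depth']>0
m=v&(W[...,2]>.027)&(W[...,2]<.045)&(abs(W[...,0]-.429)<.035)&(abs(W[...,1]-.322)<.012)
print(m.sum(),W[m].mean(0),np.percentile(W[m],[1,99],axis=0))
E
```

```text
t: 3.8
tcp_pos: [0.4133, 0.2529, 0.2243]
tool_rot: [1.0, -0.027, 0.0, 0.0]
force: [-0.1, -0.1, 0.6]
finger_gap: 0.602
gripper_force: 0.0
t: 4.3
tcp_pos: [0.4309, 0.3199, 0.0901]
tool_rot: [0.999, -0.051, 0.0, 0.0]
force: [0.6, -0.3, -0.1]
finger_gap: 0.598
gripper_force: 0.0
t: 4.8
tcp_pos: [0.4295, 0.3214, 0.0926]
tool_rot: [0.999, -0.049, 0.001, -0.0]
force: [0.9, -0.2, -0.7]
finger_gap: 0.599
gripper_force: 0.0
[0.42947558 0.3213935  0.09264275] [ 0.05926699 -0.11217835 -5.62344683]
-0.004 -0.003 0.403 -0.0001 -0.0002 -0.0003; -0.004 -0.003 0.403 -0.0001 -0.0002 -0.0003; -0.004 -0.003 0.403 -0.0001 -0.0002 -0.0003; -0.004 -0.004 0.403 -0.0001 -0.0002 -0.0003; -0.003 -0.004 0.403 -0.0001 -0.0002 -0.0003
725 [0.43061046 0.32321767 0.0367384 ] [[0.40200707 0.31841743 0.03006722]
 [0.45649429 0.32832367 0.03847237]]
```

```bash
python3 -m crank '0 0 0.4 0 0 0; 0 0 0.4 0 0 0; 0 0 0.4 0 0 0; 0 0 0.4 0 0 0; 0 0 0.4 0 0 0'
python3 -m crank '0 0 0 0 0 0; 0 0 0 0 0 0; 0 0 0 0 0 0; 0 0 0 0 0 0; 0 0 0 0 0 0' -1 90
python3 - <<'E'
from h import *
st=telemetry.sense(); print(st['tcp_pos'],st['force'],st['finger_gap'],st['gripper_force'])
E
```

```text
t: 5.35
tcp_pos: [0.4291, 0.3219, 0.0113]
tool_rot: [0.999, -0.049, 0.001, -0.0]
force: [1.1, 0.4, 0.7]
finger_gap: 0.602
gripper_force: 0.0
t: 5.85
tcp_pos: [0.4295, 0.3221, 0.0125]
tool_rot: [0.999, -0.049, 0.001, -0.001]
force: [-0.9, 0.0, 5.9]
finger_gap: 0.052
gripper_force: 89.1
[0.42950125 0.32209917 0.01250442] [-8.64320958e-01  2.43930395e-03  5.94429197e+00] 0.05177098474807197 89.14259433746338
```

```bash
cat >> h.py <<'E'
_n=np.array([-.2597,.0145,.9656]);_n/=np.linalg.norm(_n);_y=np.cross([0,0,1],[-_n[0],-_n[1],0]);_y/=np.linalg.norm(_y);_x=np.cross(_y,_n)
RD=R.from_matrix(np.stack([_x,_y,_n],1)); DO=np.array([.4941,-.0017,.0521])
def deck(p): return DO+RD.apply(np.array(p)/1000.)
E
python3 -m crank '0 0 -0.4 0 0 0; 0 0 -0.8 0 0 0; 0 0 -0.8 0 0 0; 0 0 -0.5 0 0 0; 0 0 0 0 0 0'
python3 - <<'E'
from h import *
T=RD*DOWN
print(telemetry.sense()['tcp_pos'],deck([.5,195.2,45]),deck([.5,192.2,13.5]))
plan(deck([.5,195.2,47]),T,1)
plan(deck([.5,192.2,14]),T,1,deck([.5,195.2,47]),T)
E
```

```text
t: 6.35
tcp_pos: [0.4305, 0.3226, 0.114]
tool_rot: [0.999, -0.049, 0.003, -0.002]
force: [0.7, -0.5, -2.0]
finger_gap: 0.055
gripper_force: 88.4
[0.43053522 0.32256813 0.11398198] [0.49377754 0.19382203 0.09568123] [0.5017907  0.19036995 0.0652654 ]
0.374 0.61 0.082 0.0003 0.0328 -0.0053; 0.364 0.613 0.101 0.0003 0.0328 -0.0053; 0.354 0.616 0.119 0.0003 0.0328 -0.0053; 0.342 0.619 0.136 0.0003 0.0328 -0.0053; 0.329 0.622 0.153 0.0003 0.0328 -0.0053
0 0.015 0.165 0 0 0; 0 0.015 0.165 0 0 0; 0 0.015 0.165 0 0 0; 0 0.015 0.165 0 0 0; 0 0.015 0.165 0 0 0
```

```bash
python3 -m crank '0.375 0.61 0.08 0 0.033 -0.0053; 0.365 0.61 0.1 0 0.033 -0.0053; 0.355 0.615 0.12 0 0.033 -0.0053; 0.34 0.62 0.135 0 0.033 -0.0053; 0.33 0.62 0.15 0 0.033 -0.0053'
python3 -m crank '0 0 0 0 0 0; 0 0 0 0 0 0; 0 0 0 0 0 0; 0 0 0 0 0 0; 0 0 0 0 0 0'
cat > chk.py <<'E'
from h import *
st=telemetry.sense();p=(RD.inv().apply(np.array(st['tcp_pos'])-DO)*1000).round(1)
print('t',st['t'],'tcp in deck',p,'tilt err deg',np.degrees(((RD*DOWN).inv()*R.from_quat(st['tool_rot'])).as_rotvec()).round(2),'F deck',RD.inv().apply(st['force']).round(1),st['finger_gap'],st['gripper_force'])
E
python3 chk.py
python3 - <<'E'
from h import *
from fit import fitplane
E
python3 - <<'E' 2>/dev/null
import numpy as np,cv2
from h import *
s=snap('wrist','wi1');W=world(s);g=s['image'].astype(int).max(-1)
q=RD.inv().apply((W-DO).reshape(-1,3)).reshape(W.shape)*1000
m=(s['depth']>0)&(abs(q[...,0])<60)&(q[...,1]>35)&(q[...,1]<190)&(q[...,2]>25)&(q[...,2]<65)
Q=q[m];A=np.c_[Q[:,:2],np.ones(len(Q))];k=np.linalg.lstsq(A,Q[:,2],rcond=None)[0];print(len(Q),'z=ax+by+c',k)
print(np.percentile(Q,[.5,99.5],axis=0));print(cv2.minAreaRect(Q[:,:2].astype(np.float32)))
E
```

```text
t: 6.85
tcp_pos: [0.4907, 0.1921, 0.094]
tool_rot: [0.991, -0.027, 0.129, 0.007]
force: [0.6, -1.0, -3.1]
finger_gap: 0.048
gripper_force: 88.5
t: 7.35
tcp_pos: [0.4915, 0.1939, 0.0954]
tool_rot: [0.991, -0.027, 0.129, 0.006]
force: [0.3, -0.5, -2.4]
finger_gap: 0.051
gripper_force: 88.5
t 7.35 tcp in deck [ -1.8 195.2  45.4] tilt err deg [-0.28 -0.21 -0.11] F deck [-0.3 -0.5 -2.4] 0.05141118543123211 88.51214647293091
wd1 table z -0.00018571497823459198 0.0009332543410121572
 plate plane [0.4233 0.2564 0.0081] [-0.001 -0.005  1.   ] 4135 0.0009
 flange 302 [0.4299 0.3218 0.0345] 0.03866029348160494 ((429.37841796875, 323.0726013183594), (7.530035972595215, 55.13904571533203), 84.97469329833984)
 plate rect ((422.28094482421875, 254.63876342773438), (142.84747314453125, 79.52989959716797), 84.51184844970703)
 deck [0.4998 0.0285 0.0532] [-0.2596  0.0145  0.9656] 9849 0.0009 tilt 15.071415423355067
 deck rect ((-26.602771759033203, -26.394119262695312), (236.26234436035156, 154.1290283203125), 86.52420043945312) centre [0.474  0.0021 0.0467]
wp1 table z -0.0002363143902832156 0.000939
[... 2681 characters left out ...]
oat64(40.7)] [np.float64(-49.7), np.float64(-38.3)]
  y -30 [np.float64(29.7), np.float64(40.9)] [np.float64(-49.0), np.float64(-38.9)]
  y -20 [np.float64(30.1), np.float64(41.1)] [np.float64(-49.3), np.float64(-38.3)]
  y -10 [np.float64(29.7), np.float64(40.9)] [np.float64(-48.6), np.float64(-38.5)]
  y 0 [np.float64(30.2), np.float64(40.4)] [np.float64(-48.3), np.float64(-38.6)]
 stop y [-104.2 -101.8  -99.8] 107
 rail y [-103.    38.3]
31928 z=ax+by+c [-1.29327839e-02  1.12374612e-02  3.98945384e+01]
[[-40.61966971  59.20623123  36.23152874]
 [ 37.35500705 189.00809022  58.78291127]]
((-2.5753211975097656, 123.65267944335938), (80.39900970458984, 132.6559600830078), 0.06934024393558502)
```

```bash
cat >> chk.py <<'E'
import sys
if len(sys.argv)>1:
    s=snap('wrist',sys.argv[1]);W=world(s)
    q=RD.inv().apply((W-DO).reshape(-1,3)).reshape(W.shape)*1000
    e=p[1]-67.2; zt=float(p[2])-4
    m=(s['depth']>0)&(abs(q[...,0])<31)&(q[...,1]>e-66)&(q[...,1]<e+35)&(abs(q[...,2]-zt)<6)
    Q=q[m]
    for _ in range(4):
        A=np.c_[Q[:,:2],np.ones(len(Q))];k=np.linalg.lstsq(A,Q[:,2],rcond=None)[0];r=Q[:,2]-A@k;Q=Q[abs(r)<2]
    print('plate underside z front/back',(k@[0,e-70,1]-8).round(2),(k@[0,e+70,1]-8).round(2),'roll slope',k[0].round(4))
    m=(s['depth']>0)&(abs(q[...,0])<45)&(q[...,1]>e-85)&(q[...,1]<e+60)&(abs(q[...,2]-(q[...,0]*k[0]+q[...,1]*k[1]+k[2]))<2.5)
    Q=q[m]
    ys=np.arange(e-30,e+50,8);lo=[];hi=[]
    for y in ys: b=Q[abs(Q[:,1]-y)<2,0];lo.append(b.min());hi.append(b.max())
    c=(np.array(lo)+hi)/2;print('x extents',np.round(lo,1),np.round(hi,1),'front y',np.percentile(Q[abs(Q[:,0])<25,1],.5).round(1))
E
python3 -m crank '0.01 0 0.16 0 0 0; 0.01 0 0.16 0 0 0; 0.01 0 0.16 0 0 0; 0.01 0 0.16 0 0 0; 0 0 0.15 0 0 0'
python3 chk.py wi2
```

```text
t: 7.9
tcp_pos: [0.5012, 0.1923, 0.0644]
tool_rot: [0.991, -0.028, 0.129, 0.006]
force: [0.3, -1.1, -2.1]
finger_gap: 0.052
gripper_force: 88.7
t 7.9 tcp in deck [ -0.4 194.1  12.8] tilt err deg [-0.31 -0.25 -0.03] F deck [-0.2 -1.1 -2.1] 0.05175368655382729 88.72322916984558
plate underside z front/back 0.57 0.86 roll slope -0.0051
x extents [-40.6 -41.  -40.7 -36.3 -31.6 -27.7 -22.1 -20.6 -26.  -23.9] [39.  38.9 39.  38.8 38.8 38.8 38.8 38.9 38.8 38.8] front y 58.1
```

```bash
python3 -m crank '0.02 0.25 0 0 0 0; 0 0.25 0 0 0 0; 0 0.25 0 0 0 0; 0 0.25 0 0 0 0; 0 0.25 0 0 0 0'
python3 chk.py wi3
```

```text
t: 8.45
tcp_pos: [0.499, 0.142, 0.0655]
tool_rot: [0.991, -0.028, 0.129, 0.006]
force: [-0.1, -0.4, -1.8]
finger_gap: 0.05
gripper_force: 88.5
t 8.45 tcp in deck [  0.5 143.8  13.8] tilt err deg [-0.31 -0.24 -0.04] F deck [-0.5 -0.4 -1.7] 0.050400599723632235 88.54645013809204
plate underside z front/back 1.51 1.81 roll slope -0.0045
x extents [-45.  -45.  -39.8 -36.6 -30.9 -26.2 -21.1 -20.2 -25.1 -22.8] [42.6 44.1 39.7 39.7 39.7 39.7 39.8 39.7 39.7 39.7] front y 7.6
```

```bash
python3 -m crank '0 0.25 0.012 0 0 0; 0 0.25 0 0 0 0; 0 0.25 0 0 0 0; 0 0.25 0 0 0 0; 0 0.2 0 0 0 0'
python3 chk.py wi4
```

```text
t: 9.0
tcp_pos: [0.4965, 0.0942, 0.0654]
tool_rot: [0.991, -0.028, 0.129, 0.006]
force: [0.2, -0.2, -1.3]
finger_gap: 0.049
gripper_force: 88.5
t 9.0 tcp in deck [ 0.6 95.9 13.6] tilt err deg [-0.31 -0.24 -0.03] F deck [-0.2 -0.2 -1.3] 0.04858834619278798 88.53134036064148
plate underside z front/back 1.27 1.61 roll slope -0.0048
x extents [-36.1 -36.  -36.  -35.8 -31.1 -25.9 -21.4 -19.8 -25.  -22.7] [45.  44.9 44.9 45.  44.9 45.  39.8 39.7 39.7 39.8] front y -40.3
```

```bash
python3 -m crank '0 0.15 0.01 0 0 0; 0 0.15 0.01 0 0 0; 0 0.15 0 0 0 0; 0 0.12 0 0 0 0; 0 0.08 0 0 0 0'
python3 -m crank '0 0.015 0 0 0 0; 0 0.015 0 0 0 0; 0 0.015 0 0 0 0; 0 0.015 0 0 0 0; 0 0 0 0 0 0'
python3 chk.py wi5
```

```text
t: 9.55
tcp_pos: [0.4952, 0.0684, 0.0648]
tool_rot: [0.991, -0.028, 0.129, 0.006]
force: [0.6, -0.6, -1.6]
finger_gap: 0.047
gripper_force: 88.5
t: 10.05
tcp_pos: [0.495, 0.0662, 0.0649]
tool_rot: [0.991, -0.028, 0.129, 0.006]
force: [-0.0, 0.6, -1.6]
finger_gap: 0.048
gripper_force: 88.5
t 10.05 tcp in deck [ 0.6 67.9 13.1] tilt err deg [-0.3  -0.23 -0.05] F deck [-0.5  0.6 -1.6] 0.04829220541604533 88.54152202606201
plate underside z front/back 0.75 1.09 roll slope -0.0047
x extents [-36.5 -36.2 -36.5 -36.1 -31.2 -26.1 -21.2 -19.6 -25.  -22.4] [44.8 44.8 44.8 44.9 45.  44.9 44.9 44.9 45.  39.7] front y -70.3
```

```bash
python3 -m crank '0 0.01 0.01 0 0 0; 0 0.01 0.008 0 0 0; 0 0.01 0 0 0 0; 0 0.01 0 0 0 0; 0 0 0 0 0 0'
python3 -m crank '0 0.01 0 0 0 0; 0 0.01 0 0 0 0; 0 0.01 0 0 0 0; 0 0.01 0 0 0 0; 0 0 0 0 0 0'
python3 chk.py wi6
```

```text
t: 10.6
tcp_pos: [0.4953, 0.066, 0.0646]
tool_rot: [0.991, -0.028, 0.13, 0.006]
force: [1.4, 11.1, 1.2]
finger_gap: 0.054
gripper_force: 89.3
t: 11.1
tcp_pos: [0.4952, 0.0658, 0.0648]
tool_rot: [0.991, -0.027, 0.13, 0.005]
force: [1.8, 22.6, 2.7]
finger_gap: 0.052
gripper_force: 89.5
t 11.1 tcp in deck [ 0.8 67.5 12.9] tilt err deg [-0.18 -0.14 -0.08] F deck [ 1.2 22.7  2.4] 0.05230920292548775 89.54552292823792
plate underside z front/back 0.63 0.96 roll slope -0.0036
x extents [-36.6 -36.9 -36.6 -35.2 -30.4 -25.9 -21.  -19.  -25.2 -21.9] [44.8 44.8 44.9 44.9 44.9 45.  44.9 45.  45.  40. ] front y -70.3
```

```bash
python3 -m crank '0 0 0 0 0 0; 0 0 0 0 0 0; 0 0 0 0 0 0; 0 0 0 0 0 0; 0 0 0 0 0 0' 0.2
python3 -m crank '0 0 -0.2 0 0 0; 0 0 -0.5 0 0 0; 0 0 -0.8 0 0 0; 0 0 -0.8 0 0 0; -0.3 0 -0.8 0 0 0'
python3 -m crank '-0.7 0.3 -0.6 0 0 0; -0.7 0.3 -0.6 0 0 0; 0 0 0 0 0 0; 0 0 0 0 0 0; 0 0 0 0 0 0'
python3 - <<'E'
from h import *
st=telemetry.sense();print(st['tcp_pos'],RD.inv().apply(np.array(st['tcp_pos'])-DO))
s=snap('wrist','wh1');W=world(s);q=RD.inv().apply((W-DO).reshape(-1,3)).reshape(W.shape)*1000
v=s['depth']>0
m=v&(abs(q[...,0])<30)&(q[...,1]>-62)&(q[...,1]<50)&(abs(q[...,2]-8)<5);Q=q[m]
A=np.c_[Q[:,:2],np.ones(len(Q))];k=np.linalg.lstsq(A,Q[:,2],rcond=None)[0];print('plane',k)
for z0,z1 in ((30,42),):
    m=v&(abs(q[...,0])<40)&(abs(q[...,1]-67)<15)&(q[...,2]>z0)&(q[...,2]<z1);print('flange',m.sum(),np.percentile(q[m],[1,50,99],axis=0).round(1))
g=s['image'].astype(int).min(-1)
im=s['image'];cv2.imwrite('pics/home.png',im[:300,:,::-1])
E
```

```text
t: 11.65
tcp_pos: [0.4952, 0.0625, 0.0642]
tool_rot: [0.991, -0.028, 0.129, 0.006]
force: [-0.0, 0.1, -0.2]
finger_gap: 0.6
gripper_force: 0.0
t: 12.15
tcp_pos: [0.4531, 0.0656, 0.183]
tool_rot: [0.991, -0.028, 0.131, 0.007]
force: [-0.0, -0.7, -0.3]
finger_gap: 0.598
gripper_force: 0.0
t: 12.65
tcp_pos: [0.3852, 0.0457, 0.2135]
tool_rot: [0.991, -0.028, 0.13, 0.006]
force: [1.3, -0.0, -0.2]
finger_gap: 0.602
gripper_force: 0.0
[0.38521794 0.04572351 0.21351785] [-0.06553905  0.04127993  0.1848259 ]
plane [4.6921561e-05 2.6651724e-03 8.3268990e+00]
flange 473 [[-27.1  64.4  30.9]
 [  1.5  67.2  37.1]
 [ 27.1  70.4  38.8]]
```

View pics/home.png

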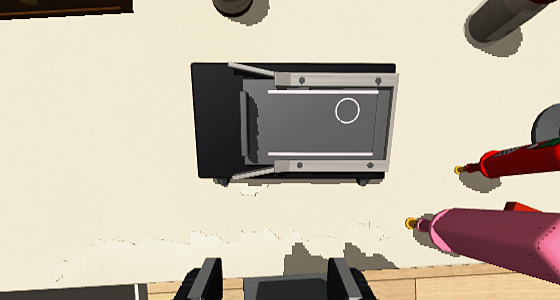

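The plate is home: the flange centre reads 67.3 mm against a nominal 67, and it lies flat under both lips with the ring at (347,111). Next is the thermometer.

Run:
```python
from h import *
s=load('wh1');W=world(s);q=RD.inv().apply((W-DO).reshape(-1,3)).reshape(W.shape)*1000
g=s['image'].min(-1)[88:135,325:372];m=(g>175)
v,u=np.nonzero(m);Q=q[v+88,u+325];Q=Q[(np.hypot(Q[:,0]-12,Q[:,1]+30)<16)];print('ring',len(Q),cv2.minEnclosingCircle(Q[:,:2].astype(np.float32)),np.median(Q[:,2]))
print(deck([12,-30,8]))
Y=yaw(np.radians(3)); r=R.from_quat(telemetry.sense()['tool_rot'])
plan([.40,-.10,.34],Y,1)
plan([.42,-.2,.34],Y,1,[.40,-.10,.34],Y)
```

```text
ring 126 ((13.853473663330078, -30.272497177124023), 14.130416870117188) 8.675959585097186
[ 0.501919   -0.03218329  0.06294585]
0.273 0.727 -0.579 0.0025 -0.033 -0.0137; 0.227 0.73 -0.595 0.0025 -0.033 -0.0137; 0.18 0.732 -0.609 0.0025 -0.033 -0.0137; 0.132 0.733 -0.619 0.0025 -0.033 -0.0137; 0.084 0.733 -0.628 0.0025 -0.033 -0.0137
0.074 0.505 0 0 0 0; 0.074 0.505 0 0 0 0; 0.074 0.505 0 0 0 0; 0.074 0.505 0 0 0 0; 0.074 0.505 0 0 0 0
```

```bash
python3 -m crank '0.27 0.73 -0.58 0.0025 -0.033 -0.0137; 0.23 0.73 -0.6 0.0025 -0.033 -0.0137; 0.18 0.73 -0.61 0.0025 -0.033 -0.0137; 0.13 0.73 -0.62 0.0025 -0.033 -0.0137; 0.08 0.73 -0.63 0.0025 -0.033 -0.0137'
python3 -m crank '0.07 0.6 0 0 0 0; 0.07 0.6 0 0 0 0; 0.07 0.6 0 0 0 0; 0.07 0.6 0 0 0 0; 0 0 0 0 0 0'
python3 -m crank '0.07 0.6 0 0 0 0; 0.07 0.6 0 0 0 0; 0 0 0 0 0 0; 0 0 0 0 0 0; 0 0 0 0 0 0' 0.4
cat > therm.py <<'E'
from h import *
import sys
s=snap('wrist',sys.argv[1]);W=world(s);v=s['depth']>0
m=v&(abs(W[...,0]-.477)<.025)&(abs(W[...,1]+.294)<.025)&(W[...,2]>.164)&(W[...,2]<.18)
print(m.sum(),W[m].mean(0).round(4),cv2.minAreaRect((W[m][:,:2]*1000).astype(np.float32)),np.percentile(W[m][:,2],[50,95]))
E
python3 therm.py wt3
python3 - <<'E'
from h import *
st=telemetry.sense();print(st['t'],st['tcp_pos'],(R.from_quat(st['tool_rot'])*DOWN.inv()).as_euler('xyz',degrees=True))
E
```

```text
t: 13.2
tcp_pos: [0.3994, -0.1011, 0.341]
tool_rot: [1.0, 0.027, -0.001, -0.0]
force: [1.2, -0.1, -0.3]
finger_gap: 0.602
gripper_force: 0.0
t: 13.7
tcp_pos: [0.4165, -0.198, 0.3393]
tool_rot: [1.0, 0.025, -0.0, 0.0]
force: [-0.2, -0.4, 0.3]
finger_gap: 0.6
gripper_force: 0.0
t: 14.2
tcp_pos: [0.4228, -0.2411, 0.3397]
tool_rot: [1.0, 0.027, -0.001, -0.001]
force: [-0.4, -0.6, 0.0]
finger_gap: 0.704
gripper_force: 0.0
526 [ 0.4772 -0.2935  0.1675] ((476.80487060546875, -293.94879150390625), (24.95322608947754, 19.783767700195312), 3.0729191303253174) [0.1677295  0.16895067]
14.25 [ 0.42280476 -0.24116942  0.339919  ] [0.08377382 0.07677747 3.06958027]
```

Run:
```python
from h import *
Y=yaw(np.radians(3))
plan([.477,-.294,.215],Y,1)
```

```text
0.257 0.279 0.624 -0.0002 0.0002 0.0002; 0.257 0.279 0.624 -0.0002 0.0002 0.0002; 0.257 0.279 0.624 -0.0002 0.0002 0.0002; 0.257 0.278 0.624 -0.0002 0.0002 0.0002; 0.257 0.278 0.624 -0.0002 0.0002 0.0002
```

```bash
python3 -m crank '0.26 0.28 0.62 0 0 0; 0.26 0.28 0.62 0 0 0; 0.26 0.28 0.62 0 0 0; 0.255 0.28 0.62 0 0 0; 0.255 0.275 0.63 0 0 0'
python3 -m crank '0 0 0 0 0 0; 0 0 0 0 0 0; 0 0 0 0 0 0; 0 0 0 0 0 0; 0 0 0 0 0 0'
python3 - <<'E'
from h import *
Y=yaw(np.radians(3)); a=[np.array(telemetry.sense()['tcp_pos']) for _ in range(3)];print(a)
plan([.477,-.294,.111],Y,1)
E
```

```text
t: 14.75
tcp_pos: [0.4779, -0.2949, 0.2151]
tool_rot: [1.0, 0.027, -0.0, -0.0]
force: [0.5, -1.1, 0.5]
finger_gap: 0.702
gripper_force: 0.0
t: 15.25
tcp_pos: [0.4775, -0.2954, 0.2172]
tool_rot: [1.0, 0.026, 0.0, 0.001]
force: [-1.1, -0.2, 0.1]
finger_gap: 0.699
gripper_force: 0.0
[array([ 0.47754535, -0.29544077,  0.2171542 ]), array([ 0.47754535, -0.29544077,  0.2171542 ]), array([ 0.47754535, -0.29544077,  0.2171542 ])]
-0.003 -0.008 0.531 0.0002 -0.0001 0; -0.003 -0.008 0.531 0.0002 -0.0001 0; -0.003 -0.008 0.531 0.0002 -0.0001 0; -0.003 -0.008 0.531 0.0002 -0.0001 0; -0.002 -0.007 0.531 0.0002 -0.0001 0
```

```bash
python3 -m crank '0 -0.007 0.53 0 0 0; 0 -0.007 0.53 0 0 0; 0 -0.007 0.53 0 0 0; 0 -0.007 0.53 0 0 0; 0 0 0.53 0 0 0'
python3 -m crank '0 0 0 0 0 0; 0 0 0 0 0 0; 0 0 0 0 0 0; 0 0 0 0 0 0; 0 0 0 0 0 0' -1 50
python3 -m crank '0 0 0 0 0 0; 0 0 -0.1 0 0 0; 0 0 -0.3 0 0 0; 0 0 -0.5 0 0 0; 0 0 -0.6 0 0 0'
```

```text
t: 15.75
tcp_pos: [0.4775, -0.2945, 0.1099]
tool_rot: [1.0, 0.026, 0.0, 0.0]
force: [-0.1, 0.1, -1.0]
finger_gap: 0.698
gripper_force: 0.0
t: 16.25
tcp_pos: [0.478, -0.295, 0.1111]
tool_rot: [1.0, 0.026, 0.001, 0.001]
force: [-0.7, 0.2, 3.7]
finger_gap: 0.227
gripper_force: 50.4
t: 16.75
tcp_pos: [0.4766, -0.2938, 0.1701]
tool_rot: [1.0, 0.026, -0.001, -0.001]
force: [-0.1, 0.4, -1.2]
finger_gap: 0.228
gripper_force: 50.0
```

```bash
python3 -m crank '0 0 -0.6 0 0 0; 0 0 -0.7 0 0 0; 0 0 -0.7 0 0 0; 0 0 -0.5 0 0 0; 0 0 0 0 0 0'
python3 - <<'E'
from h import *
T=RD*DOWN; H=deck([12,-30,8+45+89]);print(telemetry.sense()['tcp_pos'],H)
plan([H[0]-.0,H[1],.26],T,2)
plan(H,T,1,[H[0],H[1],.26],T)
E
```

```text
t: 17.25
tcp_pos: [0.4787, -0.2955, 0.2734]
tool_rot: [1.0, 0.026, 0.002, 0.002]
force: [0.3, -1.2, -0.5]
finger_gap: 0.228
gripper_force: 50.1
[ 0.47870803 -0.29554292  0.27338291] [ 0.46711985 -0.03024032  0.19233381]
0.006 -0.664 0.03 -0.0006 0.0164 0.0069; -0.002 -0.664 0.03 -0.0006 0.0164 0.0069; -0.01 -0.664 0.029 -0.0006 0.0164 0.0069; -0.018 -0.664 0.028 -0.0006 0.0164 0.0069; -0.026 -0.664 0.027 -0.0006 0.0164 0.0069
-0.034 -0.663 0.025 -0.0006 0.0164 0.0069; -0.042 -0.663 0.024 -0.0006 0.0164 0.0069; -0.049 -0.663 0.022 -0.0006 0.0164 0.0069; -0.057 -0.662 0.02 -0.0006 0.0164 0.0069; -0.065 -0.661 0.018 -0.0006 0.0164 0.0069
-0.088 0 0.327 0 0 0; -0.088 0 0.327 0 0 0; -0.088 0 0.327 0 0 0; -0.088 0 0.327 0 0 0; -0.088 0 0.327 0 0 0
```

```bash
python3 -m crank '0.005 -0.66 0.03 0 0.0164 0.007; 0 -0.66 0.03 0 0.0164 0.007; -0.01 -0.66 0.03 0 0.0164 0.007; -0.02 -0.66 0.03 0 0.0164 0.007; -0.025 -0.66 0.03 0 0.0164 0.007'
python3 -m crank '-0.035 -0.66 0.025 0 0.0164 0.007; -0.04 -0.66 0.025 0 0.0164 0.007; -0.05 -0.66 0.02 0 0.0164 0.007; -0.06 -0.66 0.02 0 0.0164 0.007; -0.065 -0.66 0.02 0 0.0164 0.007'
python3 -m crank '-0.09 0 0.33 0 0 0; -0.09 0 0.33 0 0 0; -0.09 0 0.33 0 0 0; -0.09 0 0.33 0 0 0; -0.09 0 0.33 0 0 0'
python3 -m crank '0 0 0 0 0 0; 0 0 0 0 0 0; 0 0 0 0 0 0; 0 0 0 0 0 0; 0 0 0 0 0 0'
python3 - <<'E'
from h import *
T=RD*DOWN; st=telemetry.sense()
print('err deg',np.degrees((T.inv()*R.from_quat(st['tool_rot'])).as_rotvec()),'tcp deck',RD.inv().apply(np.array(st['tcp_pos'])-DO)*1000)
a=snap('side','sd1');b=snap('wrist','wf1');
A=cv2.resize(a['image'][170:310,190:330],(560,560),interpolation=cv2.INTER_CUBIC)
cv2.imwrite('pics/hover.png',A[:,:,::-1])
for s in (a,b):
    q=RD.inv().apply((world(s)-DO).reshape(-1,3)).reshape(420,560,3)*1000;v=s['depth']>0
    for z0 in range(55,145,10):
        m=v&(abs(q[...,0]-12)<22)&(abs(q[...,1]+30)<22)&(abs(q[...,2]-z0-5)<5)
        if m.sum()>5: print(z0+5,m.sum(),np.percentile(q[m][:,:2],[3,50,97],axis=0).round(1).tolist())
E
```

```text
t: 17.75
tcp_pos: [0.4705, -0.1609, 0.2624]
tool_rot: [0.998, -0.002, 0.063, -0.003]
force: [0.1, 0.4, -1.1]
finger_gap: 0.231
gripper_force: 50.1
t: 18.25
tcp_pos: [0.4644, -0.0289, 0.2574]
tool_rot: [0.991, -0.029, 0.127, -0.004]
force: [0.3, 0.3, -0.4]
finger_gap: 0.226
gripper_force: 50.1
t: 18.75
tcp_pos: [0.464, -0.0288, 0.1887]
tool_rot: [0.992, -0.029, 0.127, -0.004]
force: [0.1, -0.0, -1.3]
finger_gap: 0.23
gripper_force: 50.0
t: 19.25
tcp_pos: [0.4655, -0.0294, 0.1907]
tool_rot: [0.991, -0.029, 0.129, -0.003]
force: [-0.6, -0.1, -0.8]
finger_gap: 0.229
gripper_force: 50.0
err deg [ 0.76155224 -0.31344571  0.23398576] tcp deck [  9.92030296 -29.21019224 140.83162126]
60 11 [[3.7, -34.6], [6.7, -32.2], [9.7, -27.8]]
70 7 [[3.9, -34.5], [6.9, -30.8], [9.4, -27.7]]
80 11 [[4.3, -35.5], [8.7, -33.9], [11.9, -27.2]]
90 10 [[3.2, -37.5], [7.2, -32.7], [10.4, -28.8]]
100 9 [[4.5, -38.8], [7.5, -33.2], [12.0, -28.5]]
110 21 [[-2.7, -43.3], [9.8, -38.0], [19.9, -27.6]]
120 29 [[-4.3, -43.5], [8.1, -39.9], [19.8, -28.3]]
130 40 [[-3.1, -45.3], [11.2, -40.0], [20.8, -31.1]]
140 28 [[-3.4, -48.9], [11.9, -41.5], [20.6, -29.0]]
60 52 [[7.2, -32.2], [10.9, -28.1], [11.8, -24.3]]
70 9 [[10.8, -30.8], [11.5, -28.3], [13.5, -26.3]]
80 82 [[9.4, -32.9], [12.5, -28.4], [13.7, -23.6]]
110 274 [[7.6, -41.8], [18.7, -29.0], [22.3, -16.1]]
120 165 [[16.7, -38.5], [21.3, -28.6], [21.9, -19.3]]
130 275 [[18.3, -38.6], [21.4, -29.3], [21.9, -20.1]]
140 339 [[18.7, -39.3], [21.3, -29.5], [21.8, -20.1]]
```

View pics/hover.png

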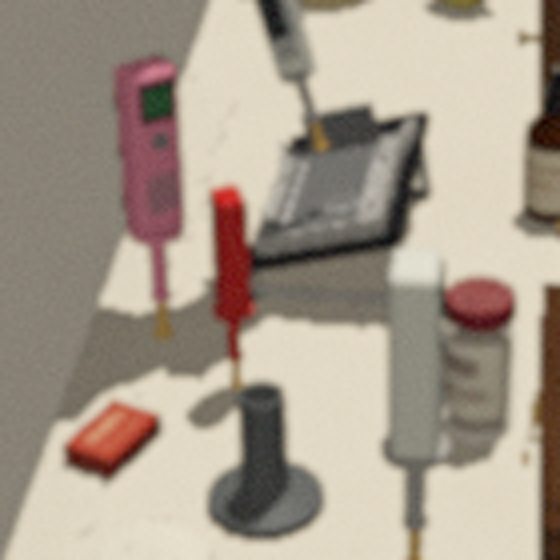

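```bash
python3 -m crank '0.03 0.01 0.17 -0.0085 0.0035 -0.0026; 0.03 0 0.18 0 0 0; 0.03 0 0.18 0 0 0; 0 0 0.17 0 0 0; 0 0 0 0 0 0'
python3 -m crank '0 0 0 0 0 0; 0 0 0 0 0 0; 0 0 0 0 0 0; 0 0 0 0 0 0; 0 0 0 0 0 0'
cat > tip.py <<'E'
from h import *
import sys
st=telemetry.sense();T=RD*DOWN
print('t',st['t'],'err deg',np.degrees((T.inv()*R.from_quat(st['tool_rot'])).as_rotvec()).round(2),'tcp deck',(RD.inv().apply(np.array(st['tcp_pos'])-DO)*1000).round(1),'F deck',RD.inv().apply(st['force']).round(2))
s=snap('wrist',sys.argv[1]);q=RD.inv().apply((world(s)-DO).reshape(-1,3)).reshape(420,560,3)*1000;v=s['depth']>0;g=s['image'].astype(int)
brass=v&(g[...,0]-g[...,2]>40)&(abs(q[...,0]-12)<15)&(abs(q[...,1]+30)<15)&(q[...,2]>3)
if brass.sum()>3: Q=q[brass];print('brass',len(Q),np.percentile(Q,[2,50,98],axis=0).round(1).tolist())
m=v&(abs(q[...,0])<25)&(q[...,1]>10)&(q[...,1]<50)&(abs(q[...,2]-8)<4);print('plate z',q[m][:,2].mean().round(2))
col=q[v&(abs(q[...,0]-14)<16)&(abs(q[...,1]+30)<17)&(q[...,2]>40)&(q[...,2]<115)]
for z in range(44,112,4):
    b=col[abs(col[:,2]-z)<2]
    if len(b)>3: print(z,len(b),'y',np.percentile(b[:,1],[2,98]).round(1),'xmax',np.percentile(b[:,0],[50,95]).round(1))
E
python3 tip.py wf2
```

```text
t: 19.85
tcp_pos: [0.4756, -0.0301, 0.1629]
tool_rot: [0.991, -0.028, 0.13, 0.003]
force: [1.0, 0.8, -0.8]
finger_gap: 0.225
gripper_force: 50.0
t: 20.35
tcp_pos: [0.4759, -0.0302, 0.1642]
tool_rot: [0.991, -0.028, 0.131, 0.004]
force: [0.9, -0.2, -1.5]
finger_gap: 0.224
gripper_force: 50.0
t 20.35 err deg [ 0.01 -0.05  0.  ] tcp deck [ 13.1 -29.4 112.5] F deck [ 0.52 -0.11 -1.66]
brass 103 [[9.3, -33.5, 24.7], [14.8, -29.4, 27.2], [17.1, -24.9, 46.4]]
plate z 8.33
48 45 y [-34.3 -24.6] xmax [16.1 17.4]
52 26 y [-33.3 -25. ] xmax [16.  16.8]
56 13 y [-32. -27.] xmax [16.2 16.6]
84 224 y [-42.9 -16.5] xmax [22.8 25.5]
88 68 y [-42.7 -16.2] xmax [18.  24.6]
92 80 y [-39.  -20.1] xmax [24.6 25.2]
96 105 y [-38.8 -20.3] xmax [24.7 25.1]
100 102 y [-38.6 -20.7] xmax [24.7 25.2]
104 114 y [-39.5 -20.5] xmax [24.6 25.1]
108 123 y [-39.  -20.3] xmax [24.6 25.1]
```

```bash
python3 -m crank '0 0 0.1 0 0 0; 0 0 0.1 0 0 0; 0 0 0.1 0 0 0; 0 0 0.05 0 0 0; 0 0 0 0 0 0'
python3 -m crank '0 0 0 0 0 0; 0 0 0 0 0 0; 0 0 0 0 0 0; 0 0 0 0 0 0; 0 0 0 0 0 0'
python3 tip.py wf3
```

```text
t: 20.9
tcp_pos: [0.4793, -0.0303, 0.1499]
tool_rot: [0.991, -0.028, 0.13, 0.003]
force: [0.1, -0.0, -1.2]
finger_gap: 0.23
gripper_force: 50.0
t: 21.4
tcp_pos: [0.4795, -0.0304, 0.1506]
tool_rot: [0.991, -0.028, 0.131, 0.004]
force: [-0.1, -1.1, -0.6]
finger_gap: 0.229
gripper_force: 50.0
t 21.4 err deg [ 0.01 -0.06  0.  ] tcp deck [ 13.  -29.4  98.5] F deck [-0.14 -1.11 -0.57]
brass 105 [[9.6, -33.9, 9.2], [14.6, -29.4, 13.0], [17.1, -24.9, 32.6]]
plate z 8.35
68 37 y [-40.9 -17.1] xmax [23.6 25.3]
72 251 y [-42.9 -16.2] xmax [20.2 25.3]
76 39 y [-39.2 -20.5] xmax [24.5 25. ]
80 101 y [-38.9 -20.3] xmax [24.7 25.2]
84 101 y [-39.2 -20.1] xmax [24.6 25.1]
88 103 y [-39.4 -20.8] xmax [24.6 25.1]
92 126 y [-39.2 -20.2] xmax [24.6 25.1]
96 126 y [-39.3 -20.7] xmax [24.5 25.1]
100 134 y [-39.1 -20.4] xmax [24.6 25. ]
104 250 y [-45.3 -14.3] xmax [24.3 25. ]
108 270 y [-45.4 -14.2] xmax [24.2 24.9]
```

```bash
cat > avg.py <<'E'
from h import *
F=[];P=[]
for _ in range(20):
    snapshot('side');st=telemetry.sense();F.append(RD.inv().apply(st['force']));P.append(RD.inv().apply(np.array(st['tcp_pos'])-DO)*1000)
F=np.array(F);print(st['t'],'F',F.mean(0).round(2),'+-',(F.std(0)/20**.5).round(2),'tcp',np.mean(P,0).round(2))
E
python3 avg.py
python3 -m crank '0 0 0.03 0 0 0; 0 0 0.03 0 0 0; 0 0 0.03 0 0 0; 0 0 0.03 0 0 0; 0 0 0.03 0 0 0'
python3 -m crank '0 0 0 0 0 0; 0 0 0 0 0 0; 0 0 0 0 0 0; 0 0 0 0 0 0; 0 0 0 0 0 0'
python3 avg.py; python3 tip.py wf4
```

```text
22.45 F [-0.32 -0.15 -0.99] +- [0.09 0.11 0.1 ] tcp [ 13.   -29.42  98.37]
t: 22.95
tcp_pos: [0.4811, -0.0304, 0.1446]
tool_rot: [0.991, -0.028, 0.131, 0.004]
force: [-0.9, 0.2, 1.3]
finger_gap: 0.229
gripper_force: 50.1
t: 23.45
tcp_pos: [0.4811, -0.0305, 0.1448]
tool_rot: [0.991, -0.028, 0.131, 0.004]
force: [-0.1, 0.5, 0.5]
finger_gap: 0.231
gripper_force: 50.2
24.45 F [0.3  0.46 0.95] +- [0.09 0.11 0.09] tcp [ 13.06 -29.44  92.38]
t 24.45 err deg [ 0.01 -0.06  0.01] tcp deck [ 13.  -29.4  92.4] F deck [0.88 0.52 1.35]
brass 86 [[10.5, -33.9, 8.9], [14.7, -29.1, 11.6], [16.9, -25.0, 26.7]]
plate z 8.34
64 224 y [-42.9 -16.2] xmax [20.7 25.4]
68 64 y [-42.  -16.9] xmax [24.1 25. ]
72 88 y [-39.  -20.1] xmax [24.6 25.1]
76 104 y [-39.2 -20.3] xmax [24.6 25.1]
80 96 y [-39.  -20.5] xmax [24.7 25.1]
84 121 y [-39.2 -20. ] xmax [24.6 25. ]
88 123 y [-39.2 -20.5] xmax [24.6 25.1]
92 126 y [-39.  -20.8] xmax [24.6 25. ]
96 196 y [-45. -15.] xmax [24.4 24.9]
100 264 y [-45.6 -14.4] xmax [24.2 25. ]
104 282 y [-45.5 -14.3] xmax [24.2 24.9]
108 297 y [-45.3 -14.1] xmax [24.2 25. ]
```

Run:
```python
from h import *
a=load('wf4')['image'];b=snap('side','sd2')['image']
A=cv2.resize(a[40:240,200:400],(400,400));B=cv2.resize(b[180:320,200:340],(400,400),interpolation=cv2.INTER_CUBIC)
cv2.imwrite('pics/final.png',np.hstack([A,B])[:,:,::-1])
```

```text
(no output)
```

View pics/final.png

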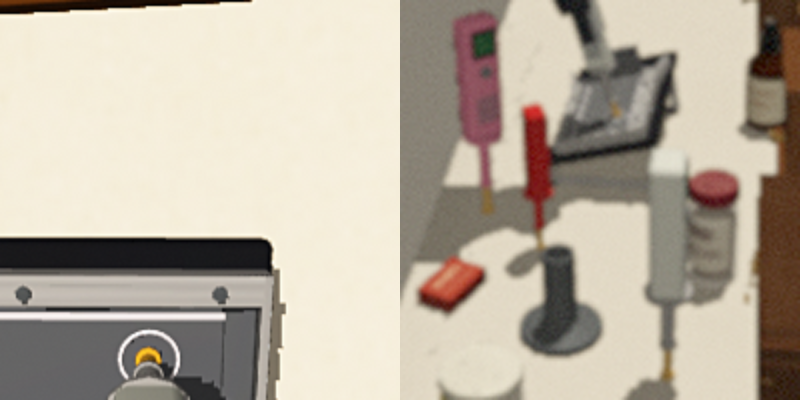

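The wrist crop shows the brass tip centred in the ring at (148,358). The side view shows the jars, bottle and matchbox undisturbed, so I'm handing in.

```bash
python3 -c "
from station import manip
print(manip.sign_off())"
```

```text
the job is handed in; nothing more can be done
None
```

The job is handed in at about 24.6 s: the plate is home against the stop and released, and the thermometer is still held square on the ringed spot, spring about 5 mm (half) pressed, with the jars, bottle and matchbox left alone.

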